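# Build up the centre support of a circuit-board fixture

### The arm

A 6-joint arm with a two-finger parallel gripper is mounted at the origin on the work surface. World frame = base frame: x ahead of the robot, y to its left, z up, the work surface at z = 0. Lengths are in mm, angles in rad, forces in N, time in s.
With the tool pointing down it reaches from about 400 to 925 mm from the base axis. Payload 12.5 kg.
Tool frame: the origin (TCP) lies on the centre line of the jaws, within the pads' length; the fingertips stand 17 mm ahead of it and the grasp point (between the pads) lies 2 mm behind it; z points along the fingers, y is the line along which they close (so a half turn about z gives the same grasp; the last joint's range is limited). The gripper opens to 95 mm and grips with 3 to 60 N. Pads are 20 mm wide; open, the fingers measure 119 mm over their backs; the gripper's body (75 mm by 180 mm) begins 59 mm behind the grasp point.
Start: joints at [-1.305, 0.491, 1.559, -0, 1.092, -0.106], TCP at [227.082, -582.308, 192.261] pointing down, gripper open.
Joint ranges: [-3.1, 3.1], [-0.84, 2.19], [0.05, 2.79], [-1.13, 4.28], [0.06, 2.93], [-2.69, 2.69]. Speed limits (rad/s): [2.22, 2.22, 2.79, 3.14, 3.14, 3.14].

### API

Orientations are given as a unit quaternion [w, x, y, z].
In Python, from station import monitor, vision, sign_off gives the robot as it stands.
- The arm moves only by the tool step_arm, never from a script. Its argument "steps" is a list of rows, each a list of 7 numbers: the shift along the tool's x, y, z each as a share of 150 mm, from -1 to 1, then the turn, a rotation vector about the tool's x, y, z each as a share of 60 degrees, from -1 to 1, then the opening, from -1 (shut) to 1 (fully open). A call has 1 to 8 rows; each row is the pose to reach, as a shift and turn from the pose commanded when the call began, along the tool's axes at that moment; what a row does not reach only later rows make up. A row lasts 1/12 s, in which the tool goes at most 41.7 mm and 7.16 degrees, less where a joint would pass 70% of its speed; a pose out of reach is approached as far as the arm can. A call with a number of a shift or a turn outside -1 to 1 is refused whole. A call with a gripper value outside its range is refused whole. The fingers move at their own pace and stop on an object; "newtons" is the grip in N (left out, the last holds). Time passes only in rows, so rows that repeat a pose let the fingers close. It gives the time, the measured TCP pose, the force, the opening and the grip force at its end, in the units of the state.
- monitor.get_obs(): the state, without advancing time (a new reading comes with each control period).
- vision.capture(name): name is "side" or "top" or "wrist"; returns (picture, depth): 400x640x3 uint8, blue, green, red; 400x640 float32, mm along the optical axis (not along the pixel's ray), 0 where there is no reading.
- vision.get_calibration(name): a dict with "fx", "fy", "cx", "cy" (pixels), "rvec" (rotation vector, rad) and "tvec" (3), from world to camera coordinates, as OpenCV has them. Camera axes: x right, y down, z forward; pixel columns grow to the right and rows downward; lengths in mm; the calibration is good to about 2 mm. A picture is of the moment at which its call begins: read the wrist's pose just before it. get_calibration takes no time and is no camera call; for the wrist camera it gives the pose at the moment of the call.
- sign_off(): hands the job in; it is judged then, once.
The state is a dict: "time": time; "q": joint angles; "qvel": joint speeds; "tau": joint torques, N m; "ee_pos": TCP position; "tool_rot": TCP orientation; "wrist_force": force on the tool from outside, world axes, zero at the start; "ft_torque": the same for the moment, N m; "opening": opening from 0.0 (shut) to 1.0 (fully open); "grasp_force": force on a finger pad.
Only numpy, scipy, OpenCV 4.12 (cv2) and the standard library are available. Lean on these libraries where they do the work, as an engineer would, in place of code of your own. Each camera call takes 0.05 s, during which the arm holds its last target. There are 200 camera calls.

### The job

The board-support fixture has no support in the middle of its bed. Choose the two spacer plates that together come level with the tops of its side rails and stack them, one flat on the other, on the outlined rectangle, centred and lined up with it. Leave the third spacer plate where it lies.

Things in the scene. Friction and masses are not known exactly. Their poses are not given: they have to be found in the camera images.
- seat (a point): Centre of the black outline (76 x 46 mm) on the bed of the fixed board-support fixture, on the bed's upper face, 10 mm above the table. Bed: aluminium, 150 x 200 mm; two dark steel side rails along x, tops 30 mm above the bed (the height to reach), inner faces 83 mm from this point along +y and -y. x: along rails and the outline's long side; z: up.
- spacer_yellow: The yellow spacer plate, 70 mm long (its x axis), 40 mm wide (its y axis), 10 mm thick (its z axis), solid yellow plastic with two small black screw-hole marks on top, about 40 g, lying flat and loose on the table. Origin: centre of its underside.
- spacer_red: The red spacer plate, 70 mm long (its x axis), 40 mm wide (its y axis), 16 mm thick (its z axis), solid red plastic with two small black screw-hole marks on top, about 64 g, lying flat and loose on the table. Origin: centre of its underside.
- spacer_blue: The blue spacer plate, 70 mm long (its x axis), 40 mm wide (its y axis), 20 mm thick (its z axis), solid blue plastic with two small black screw-hole marks on top, about 80 g, lying flat and loose on the table. Origin: centre of its underside.
Not all that is in view belongs to the job. What is meant by the spacer_yellow is not turquoise, and is the smaller of those in its own colour. Of the things shaped like the part that bears seat, the aluminium one is meant.

How it is judged:
By the outcome, as a careful person would: the job done as asked, in the order asked, and still so for the second after the job is handed in, with the robot touching nothing.
It also fails if it takes over 58 s, if anything falls off the work surface, if the arm or the gripper's body presses on something with over 40 N, if the wrist force passes 120 N, or if a joint passes its speed limit or range.

## Working session

There is one attempt and no reset: what is moved stays moved. The work goes in short steps, Python scripts to look and compute and a tool call to move; the robot and the scene stay as the last step left them, time stands still between calls to the robot, and variables do not carry over. Pictures are saved under pics/ and viewed, at most 12 in all, crops included, and the job is handed in when it is done.

Besides the shell and the picture viewer there is one more tool, called after "Request:" by a JSON object that holds its "op" and its "data", one argument or row to a line. step_arm: Moves the arm, as the interface text tells. Its arguments: {"type":"object","properties":{"steps":{"type":"array"},"newtons":{"type":"number"}},"required":["steps"]}

```bash
mkdir -p pics
cat > h.py <<'E'
import numpy as np, cv2
from station import monitor, vision, sign_off
from scipy.spatial.transform import Rotation as R
def snap(n):
    c=vision.get_calibration(n); p,d=vision.capture(n); np.savez('%s.npz'%n,p=p,d=d,**{k:np.array(v) for k,v in c.items()}); return p,d,c
def load(n):
    z=np.load('%s.npz'%n); return z['p'],z['d'],z
def world(c,u,v,d):
    M=cv2.Rodrigues(np.array(c['rvec'],float))[0]
    X=np.stack([(np.asarray(u)-c['cx'])*d/c['fx'],(np.asarray(v)-c['cy'])*d/c['fy'],d*np.ones_like(np.asarray(u,float))],-1)
    return (X-np.array(c['tvec']).ravel())@M
def onplane(c,u,v,z):
    a=world(c,u,v,0.);b=world(c,u,v,1000.); t=(z-a[...,2])/(b[...,2]-a[...,2]); return a+(b-a)*t[...,None]
def toolrel(p,yaw=None):
    o=monitor.get_obs(); q=o['tool_rot']; r=R.from_quat([q[1],q[2],q[3],q[0]])
    return r.inv().apply(np.array(p)-np.array(o['ee_pos']))/150
E
python3 - <<'E'
from h import *
for n in('top','side'):
    p,d,c=snap(n); cv2.imwrite('pics/%s0.png'%n,p)
o=monitor.get_obs();print(o['time'],o['ee_pos'],o['tool_rot'])
E
```

```text
0.1 [ 227.00009739 -582.0625148   191.72940271] [-4.89019271e-04  9.82773813e-01  1.84811778e-01 -3.21538800e-05]
```

View pics/top0.png

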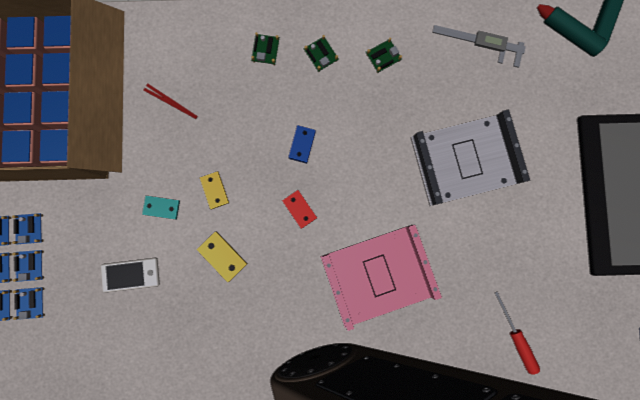

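View pics/side0.png

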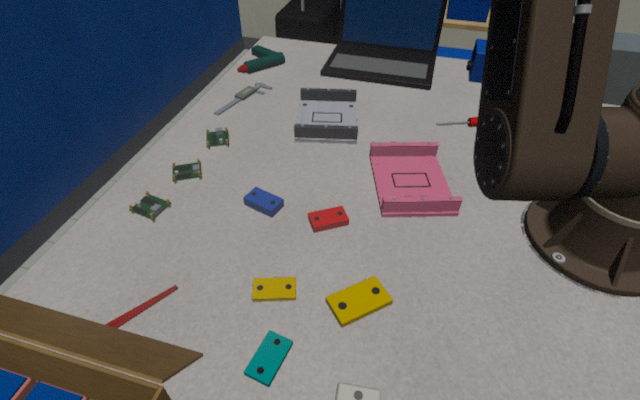

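The pair needed is yellow 10 + blue 20 = 30 mm. There are two yellow plates, a small one at (214,190) and a large one at (222,256), plus a turquoise one at (161,207). The smaller yellow fits. Of the two fixtures, the grey aluminium one at (470,157) is meant, not the pink one at (381,276). I'll measure them and confirm in a crop.

Run:
```python
from h import *
p,d,c=load('top'); hsv=cv2.cvtColor(p,cv2.COLOR_BGR2HSV)
def obj(name,box,lo,hi,z):
    u0,v0,u1,v1=box; m=np.zeros(d.shape,np.uint8); m[v0:v1,u0:u1]=cv2.inRange(hsv,lo,hi)[v0:v1,u0:u1]
    m=cv2.morphologyEx(m,cv2.MORPH_CLOSE,np.ones((5,5)))
    v,u=np.nonzero(m); W=world(c,u,v,d[v,u]); P=onplane(c,u.astype(float),v.astype(float),z)
    r=cv2.minAreaRect(P[:,:2].astype(np.float32)); print(name,len(u),'z',np.median(W[:,2]),'rect',r)
obj('yel',(190,165,240,215),(20,100,60),(35,255,255),10)
obj('yelbig',(190,222,255,290),(20,100,60),(35,255,255),10)
obj('blue',(280,115,325,170),(105,100,40),(130,255,255),20)
obj('red',(275,185,325,235),(0,120,60),(8,255,255),16)
q=np.array([[453,145],[474,139],[483,173],[462,179]],float)
w=onplane(c,q[:,0],q[:,1],10); print(w,w.mean(0)); print([world(c,x,y,d[y,x]) for x,y in((467,158),(425,170),(514,145))])
a=cv2.resize(p[160:290,180:260],None,fx=4.5,fy=4.5,interpolation=2)[:585]
b=cv2.resize(p[105:210,408:534],None,fx=3.4,fy=3.4,interpolation=2)
o=np.zeros((590,800,3),np.uint8); o[:a.shape[0],:a.shape[1]]=a; o[:b.shape[0],365:365+b.shape[1]]=b[:,:435]
cv2.imwrite('pics/crop1.png',o)
```

```text
yel 664 z 9.106969691369276 rect ((528.1160888671875, 266.3188171386719), (70.0425033569336, 40.043190002441406), 18.038188934326172)
yelbig 1230 z 12.365200391456568 rect ((392.0240478515625, 251.65402221679688), (92.36099243164062, 53.60908508300781), 43.624168395996094)
blue 660 z 19.230267047311578 rect ((617.1577758789062, 83.445068359375), (39.7250862121582, 71.12566375732422), 73.81707000732422)
red 643 z 15.309572845056692 rect ((483.95513916015625, 91.85307312011719), (68.9102783203125, 38.209495544433594), 32.36460494995117)
[[ 608.55133802 -230.08851126   10.        ]
 [ 620.05867029 -274.43757256   10.        ]
 [ 548.33382995 -288.7126911    10.        ]
 [ 537.00554459 -244.6673979    10.        ]] [ 578.48734571 -259.4765432    10.        ]
[array([ 580.43356738, -257.39625951,   10.36059027]), array([ 554.37687748, -163.07337037,   31.53839179]), array([ 598.61562309, -340.41313544,   40.80007625])]
```

View pics/crop1.png

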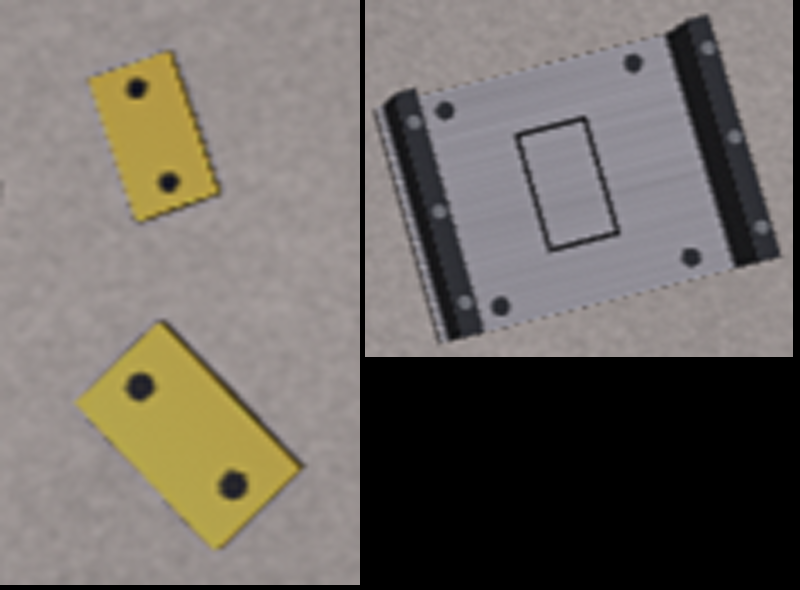

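The crop confirms the 70x40 yellow at top left and the aluminium fixture with dark rails and a black outline. I'll move over the fixture first for a closer look.

Request:
{"op": "step_arm", "data": {
  "steps": [
    [0.987,-0.385,-0.3,0,0,0,1],
    [0.987,-0.385,-0.3,0,0,0,1],
    [0.987,-0.385,-0.3,0,0,0,1],
    [0.987,-0.385,-0.3,0,0,0,1],
    [0.987,-0.385,-0.3,0,0,0,1],
    [0.987,-0.385,-0.3,0,0,0,1]
  ]
}}

```text
time: 0.6
ee_pos: [345.4, -473.6, 237.8]
tool_rot: [0.0, 0.982, 0.186, 0.0]
wrist_force: [0.3, -1.5, 0.7]
opening: 0.998
grasp_force: 0.0
```

Request:
{"op": "step_arm", "data": {
  "steps": [
    [0.987,-0.385,-0.2,0,0,0,1],
    [0.987,-0.385,-0.2,0,0,0,1],
    [0.987,-0.385,-0.2,0,0,0,1],
    [0.987,-0.385,-0.2,0,0,0,1],
    [0.987,-0.385,-0.2,0,0,0,1],
    [0.987,-0.385,-0.2,0,0,0,1]
  ]
}}

```text
time: 1.1
ee_pos: [461.4, -366.9, 266.8]
tool_rot: [-0.0, 0.983, 0.186, -0.0]
wrist_force: [-0.2, -1.0, -0.5]
opening: 1.0
grasp_force: 0.0
```

Request:
{"op": "step_arm", "data": {
  "steps": [
    [0.987,-0.385,0,0,0,0.163,1],
    [0.987,-0.385,0,0,0,0.163,1],
    [0.987,-0.385,0,0,0,0.163,1],
    [0.987,-0.385,0,0,0,0.163,1],
    [0.987,-0.385,0,0,0,0.163,1],
    [0.987,-0.385,0,0,0,0.163,1],
    [0.987,-0.385,0,0,0,0.163,1]
  ]
}}

```text
time: 1.68
ee_pos: [576.9, -261.0, 266.4]
tool_rot: [-0.0, 0.995, 0.1, -0.001]
wrist_force: [-0.0, -0.2, 0.0]
opening: 1.001
grasp_force: 0.0
```

Run:
```python
from h import *
o=monitor.get_obs();print(o['time'],o['ee_pos'],o['tool_rot'],o['qvel'])
p,d,c=snap('wrist'); cv2.imwrite('pics/w1.png',p)
```

```text
1.6833 [ 576.92543755 -261.04908219  266.43377769] [-1.79560383e-04  9.95010962e-01  9.97632412e-02 -6.69940019e-04] [-0.01531741 -0.01322413  0.0013094   0.00088047  0.00093597  0.00449862]
```

View pics/w1.png

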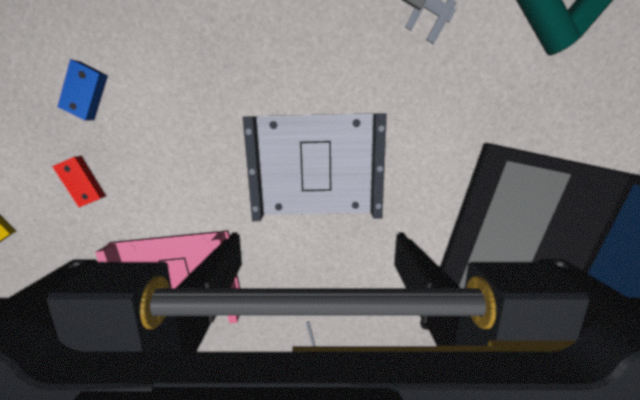

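The wrist view shows the outline on the aluminium bed at cols 301–330, rows 141–191, with blue at (82,90). I'll measure the outline from it.

Run:
```python
from h import *
for n,box,z in(('wrist',(292,134,340,199),10),('top',(447,133,490,184),10)):
    p,d,c=load(n); g=cv2.cvtColor(p,cv2.COLOR_BGR2GRAY)
    u0,v0,u1,v1=box; m=np.zeros_like(g); m[v0:v1,u0:u1]=(g[v0:v1,u0:u1]<np.median(g[v0:v1,u0:u1])-40)
    v,u=np.nonzero(m); P=onplane(c,u.astype(float),v.astype(float),z); print(n,len(u),cv2.minAreaRect(P[:,:2].astype(np.float32)))
p,d,c=load('wrist');hsv=cv2.cvtColor(p,cv2.COLOR_BGR2HSV);m=cv2.inRange(hsv,(105,100,40),(130,255,255));m[:, 120:]=0;m[130:]=0
v,u=np.nonzero(m);W=world(c,u,v,d[v,u]);k=W[:,2]>17;print('blue top',W[k].mean(0),cv2.minAreaRect(W[k][:,:2].astype(np.float32)))
t=lambda P:print(toolrel(P)*150)
t([617,83.4,266])
```

```text
wrist 358 ((579.9632568359375, -255.59310913085938), (76.8420639038086, 46.7241096496582), 12.860729217529297)
top 203 ((579.050048828125, -257.4167175292969), (76.645263671875, 46.728485107421875), 12.655797958374023)
blue top [620.80896886  82.88536221  21.98604673] ((619.5279541015625, -65.22273254394531), (356.6780090332031, 75.1331787109375), 89.84092712402344)
[ 107.64270548 -329.88383404    0.69209037]
```

Request:
{"op": "step_arm", "data": {
  "steps": [
    [0.24,-0.733,0,0,0,0,1],
    [0.24,-0.733,0,0,0,0,1],
    [0.24,-0.733,0,0,0,0,1],
    [0.24,-0.733,0,0,0,0,1]
  ]
}}

```text
time: 2.07
ee_pos: [590.7, -141.7, 267.6]
tool_rot: [-0.0, 0.995, 0.101, 0.0]
wrist_force: [1.1, -0.6, 0.1]
opening: 0.997
grasp_force: 0.0
```

Request:
{"op": "step_arm", "data": {
  "steps": [
    [0.24,-0.733,0,0,0,0,1],
    [0.24,-0.733,0,0,0,0,1],
    [0.24,-0.733,0,0,0,0,1],
    [0.24,-0.733,0,0,0,0,1]
  ]
}}

```text
time: 2.4
ee_pos: [604.4, -27.0, 267.4]
tool_rot: [-0.0, 0.995, 0.101, 0.0]
wrist_force: [0.3, -0.5, 0.7]
opening: 1.001
grasp_force: 0.0
```

Request:
{"op": "step_arm", "data": {
  "steps": [
    [0.24,-0.733,0.5,0,0,0.461,1],
    [0.24,-0.733,0.5,0,0,0.461,1],
    [0.24,-0.733,0.5,0,0,0.461,1],
    [0.24,-0.733,0.5,0,0,0.461,1],
    [0.24,-0.733,0.5,0,0,0.461,1],
    [0.24,-0.733,0.5,0,0,0.461,1],
    [0.24,-0.733,0.5,0,0,0.461,1]
  ]
}}

```text
time: 2.98
ee_pos: [618.4, 83.1, 193.1]
tool_rot: [0.0, 0.99, -0.139, 0.001]
wrist_force: [0.8, 0.4, 0.3]
opening: 1.002
grasp_force: 0.0
```

```bash
cat >> h.py <<'E'
def plate(n,col,z,roi=None):
    p,d,c=load(n) if n=='top' else snap(n); hsv=cv2.cvtColor(p,cv2.COLOR_BGR2HSV)
    lo,hi={'blue':((105,100,40),(130,255,255)),'yel':((20,100,60),(35,255,255))}[col]
    m=cv2.morphologyEx(cv2.inRange(hsv,lo,hi),cv2.MORPH_CLOSE,np.ones((7,7)))
    nn,L,S,C=cv2.connectedComponentsWithStats(m)
    for i in range(1,nn):
        if S[i,4]<400: continue
        v,u=np.nonzero(L==i); W=world(c,u,v,d[v,u]); k=(abs(W[:,2]-z)<4)
        if k.sum()<300: continue
        u,v=u[k],v[k]
        P=onplane(c,u.astype(float),v.astype(float),z)[:,:2].astype(np.float32); r=cv2.minAreaRect(P)
        a=r[2] if r[1][0]>r[1][1] else r[2]-90
        print(n,col,C[i].round(),'centre',np.round(r[0],1),'size',np.round(r[1],1),'yaw',round(a,2),'z',np.median(W[k][:,2]).round(1))
def state():
    o=monitor.get_obs(); q=o['tool_rot']; X=R.from_quat([q[1],q[2],q[3],q[0]]).as_matrix()
    print('t',o['time'],'tcp',np.round(o['ee_pos'],1),'yaw',np.degrees(np.arctan2(X[1,0],X[0,0])).round(2),'F',np.round(o['wrist_force'],1),'op',o['opening'],'gf',o['grasp_force'])
E
python3 - <<'E'
from h import *
state(); plate('wrist','blue',20); print(toolrel([618,83.4,20]))
E
```

```text
t 2.9833 tcp [618.4  83.1 193.1] yaw -16.03 F [0.8 0.4 0.3] op 1.001877183811303 gf 0.0
wrist blue [316. 179.] centre [620.4  85.6] size [38.8 68.4] yaw -16.02 z 20.6
[-4.83538821e-03 -9.66020791e-04  1.15547670e+00]
```

Request:
{"op": "step_arm", "data": {
  "steps": [
    [0.008,-0.01,0.9,0,0,0,1],
    [0.008,-0.01,0.9,0,0,0,1],
    [0.008,-0.01,0.9,0,0,0,1],
    [0.008,-0.01,0.9,0,0,0,1],
    [0.008,-0.01,0.9,0,0,0,1],
    [0.008,-0.01,0.9,0,0,0,1]
  ]
}}

```text
time: 3.53
ee_pos: [620.5, 85.5, 58.9]
tool_rot: [-0.0, 0.99, -0.14, 0.001]
wrist_force: [-0.3, 0.1, 0.4]
opening: 1.004
grasp_force: 0.0
```

Request:
{"op": "step_arm", "data": {
  "steps": [
    [0,0,0.14,0,0,0,1],
    [0,0,0.247,0,0,0,1],
    [0,0,0.247,0,0,0,1],
    [0,0,0.247,0,0,0,1]
  ]
}}

```text
time: 3.87
ee_pos: [620.5, 86.1, 22.3]
tool_rot: [-0.0, 0.99, -0.14, 0.001]
wrist_force: [0.5, 0.0, 0.7]
opening: 1.0
grasp_force: 0.0
```

Request:
{"op": "step_arm", "data": {
  "steps": [
    [0,0,0,0,0,0,-0.3],
    [0,0,0,0,0,0,-0.3],
    [0,0,0,0,0,0,-0.3],
    [0,0,0,0,0,0,-0.3],
    [0,0,0,0,0,0,-0.3],
    [0,0,0,0,0,0,-0.3],
    [0,0,0,0,0,0,-0.3],
    [0,0,0,0,0,0,-0.3]
  ],
  "newtons": 15
}}

```text
time: 4.53
ee_pos: [619.4, 86.3, 20.1]
tool_rot: [0.0, 0.99, -0.14, -0.0]
wrist_force: [-0.3, -0.4, 0.4]
opening: 0.497
grasp_force: 0.0
```

Run:
```python
from h import *
state()
```

```text
t 4.5333 tcp [619.4  86.3  20.1] yaw -16.14 F [-0.3 -0.4  0.4] op 0.49740668922742587 gf 0.0
```

Request:
{"op": "step_arm", "data": {
  "steps": [
    [0,0,0,0,0,0,-1],
    [0,0,0,0,0,0,-1],
    [0,0,0,0,0,0,-1],
    [0,0,0,0,0,0,-1],
    [0,0,0,0,0,0,-1],
    [0,0,0,0,0,0,-1]
  ],
  "newtons": 15
}}

```text
time: 5.03
ee_pos: [619.4, 86.3, 20.1]
tool_rot: [0.0, 0.99, -0.14, -0.0]
wrist_force: [0.0, 0.3, -0.4]
opening: 0.073
grasp_force: 0.0
```

Request:
{"op": "step_arm", "data": {
  "steps": [
    [0,0,-0.27,0,0,0,-1],
    [0,0,-0.5,0,0,0,-1],
    [0,0,-0.75,0,0,0,-1],
    [0,0,-0.93,0,0,0,-1],
    [0,0,-0.93,0,0,0,-1],
    [0,0,-0.93,0,0,0,-1]
  ]
}}

```text
time: 5.53
ee_pos: [619.9, 86.4, 161.2]
tool_rot: [-0.0, 0.99, -0.14, 0.002]
wrist_force: [0.1, -0.1, 0.3]
opening: 0.007
grasp_force: 0.0
```

Run:
```python
from h import *
state(); p,d,c=snap('wrist'); cv2.imwrite('pics/w2.png',p); print(toolrel([579.7,-256,150])*150)
```

```text
t 5.5333 tcp [619.9  86.4 161.2] yaw -16.14 F [ 0.1 -0.1  0.3] op 0.006902746496844189 gf 0.0
[ 57.16491728 339.85151163   9.66123041]
```

View pics/w2.png

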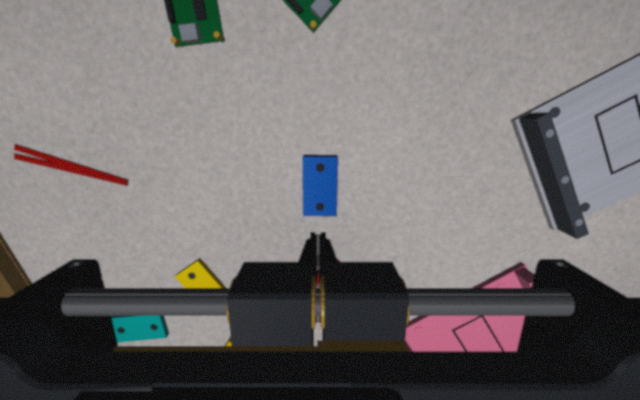

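The grip closed on nothing (opening 0.007). Blue still lies at (320,185), beyond the shut fingertips at (318,235). I'll check where the fingertips really are against the reported TCP.

Run:
```python
from h import *
state(); plate('wrist','blue',20); snap('top'); plate('top','blue',20)
p,d,c=load('wrist')
for v in (236,240,245,250,255): print('tip',v,d[v,314:324:3],world(c,318,v,d[v,318]))
o=monitor.get_obs(); M=cv2.Rodrigues(np.array(c['rvec']))[0]; t=M@np.array(o['ee_pos'])+c['tvec']; print('TCP in cam',t,'px',t[0]/t[2]*c['fx']+c['cx'],t[1]/t[2]*c['fy']+c['cy'])
s,ds,cs=snap('side'); cv2.imwrite('pics/s2.png',cv2.resize(s[60:280,180:480],None,fx=2.6,fy=2.6))
for n in('side','top'):
    c2=vision.get_calibration(n);P=np.array(o['ee_pos']);print(n,cv2.projectPoints(np.array([P,P-[0,0,17]]),np.array(c2['rvec']),np.array(c2['tvec']),np.array([[c2['fx'],0,c2['cx']],[0,c2['fy'],c2['cy']],[0,0,1]]),None)[0].reshape(-1,2))
```

```text
t 5.5833 tcp [619.2  86.4 159.6] yaw -16.14 F [-0.2 -0.1  0.3] op 0.005643995407190738 gf 0.0
wrist blue [319. 184.] centre [620.8  85.2] size [38.2 68.9] yaw -16.48 z 20.6
tip 236 [176.69681 179.29901 179.67679 175.35075] [629.23117144  84.75279009 186.02323178]
tip 240 [171.34117 174.7661  173.94669 170.08925] [629.35671333  84.72193337 192.22757923]
tip 245 [163.62347 167.57881 168.0249  163.66821] [629.72518651  84.62219902 199.93138792]
tip 250 [158.35637 162.91763 161.84106 157.33719] [629.02147358  84.82970018 204.73197674]
tip 255 [152.4514  155.38629 155.34473 152.4549 ] [628.9519461   84.85485087 210.53438264]
TCP in cam [  1.66900647  22.20116345 209.35209526] px 320.0060618402788 234.29525034216928
side [[255.70581034 139.37750677]
 [256.66470256 147.45306454]]
top [[297.34061316 124.11167006]
 [297.77275779 126.84220501]]
```

View pics/s2.png

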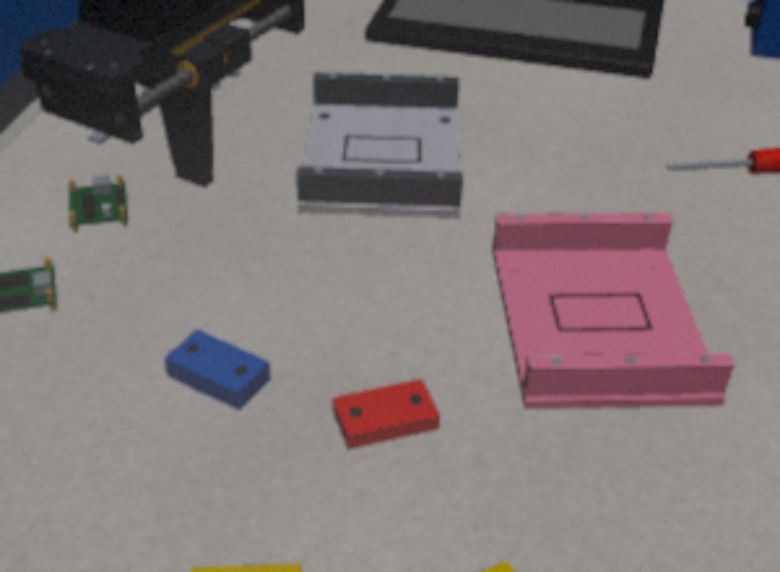

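In the side crop the fingertip shows at (195,183), which is (255,130) in the full image. The reported pose predicts (257,147), so the fingertips stand about 36 mm higher than reported. Wrist depth agrees, and xy is fine. I'll quantify this from both views and correct the height myself.

```bash
cat >> h.py <<'E'
def tip(c=None):
    # fingertip (lowest finger point) from wrist depth: near points in image rows 215-260
    p,d,c=snap('wrist'); v,u=np.mgrid[215:262,200:440]; D=d[215:262,200:440]
    W=world(c,u.ravel(),v.ravel(),D.ravel()); k=(D.ravel()>60)&(D.ravel()<205); W=W[k]; uu=u.ravel()[k]; vv=v.ravel()[k]
    i=np.argsort(W[:,2])[:12]; o=monitor.get_obs()
    print('tip z',W[i,2].round(1)[[0,3,6,11]],'px',uu[i[0]],vv[i[0]],'xy',np.median(W[i],0).round(1),'minus tcp',np.round(np.median(W[i],0)-o['ee_pos'],1))
E
python3 - <<'E'
from h import *
state(); tip()
E
```

```text
t 5.7333 tcp [618.9  86.3 158.2] yaw -16.14 F [-0.2  0.5  0.7] op 0.0016565893593807942 gf 0.0
tip z [180.3 181.  181.1 181.9] px 314 232 xy [629.2  85.1 181.1] minus tcp [10.2 -1.3 22.8]
```

Request:
{"op": "step_arm", "data": {
  "steps": [
    [0,0,0,0,0,0,0.5],
    [0,0,0,0,0,0,0.5],
    [0,0,0,0,0,0,0.5],
    [0,0,0,0,0,0,0.5],
    [0,0,0.1,0,0,0,0.5],
    [0,0,0.3,0,0,0,0.5],
    [0,0,0.5,0,0,0,0.5],
    [0,0,0.5,0,0,0,0.5]
  ]
}}

```text
time: 6.45
ee_pos: [616.8, 86.2, 79.8]
tool_rot: [0.001, 0.99, -0.14, -0.004]
wrist_force: [-0.5, 0.1, -0.3]
opening: 0.51
grasp_force: 0.0
```

Run:
```python
from h import *
state(); tip(); state()
```

```text
t 6.45 tcp [616.8  86.2  79.8] yaw -16.14 F [-0.5  0.1 -0.3] op 0.5104850579514925 gf 0.0
tip z [102.2 102.5 102.8 103.1] px 358 234 xy [628.5 108.9 102.8] minus tcp [10.4 22.6 20.2]
t 6.5 tcp [618.1  86.3  82.6] yaw -16.14 F [1.  0.2 0.3] op 0.5508480056755033 gf 0.0
```

Request:
{"op": "step_arm", "data": {
  "steps": [
    [0,0,0,0,0,0,0.8],
    [0,0,0,0,0,0,0.8],
    [0,0,0,0,0,0,0.8],
    [0,0,0.15,0,0,0,0.8],
    [0,0,0.3,0,0,0,0.8],
    [0,0,0.4,0,0,0,0.8],
    [0,0,0.4,0,0,0,0.8],
    [0,0,0.4,0,0,0,0.8]
  ]
}}

```text
time: 7.17
ee_pos: [619.7, 86.3, 25.4]
tool_rot: [0.0, 0.99, -0.14, 0.0]
wrist_force: [1.0, 0.2, 0.1]
opening: 0.898
grasp_force: 0.0
```

Run:
```python
from h import *
state(); tip(); state(); plate('wrist','blue',20)
```

```text
t 7.1667 tcp [619.7  86.3  25.4] yaw -16.14 F [1.  0.2 0.1] op 0.898228356990936 gf 0.0
tip z [47.7 48.3 48.6 48.7] px 249 260 xy [621.2  86.   48.6] minus tcp [ 1.1 -0.3 22.5]
t 7.2167 tcp [620.2  86.4  26. ] yaw -16.14 F [ 0.3  0.5 -0.8] op 0.9002667391614629 gf 0.0
wrist blue [321. 226.] centre [620.7  85.4] size [39.  70.1] yaw -16.42 z 20.6
```

Request:
{"op": "step_arm", "data": {
  "steps": [
    [0.003,0,0.1,0,0,0,0.8],
    [0.003,0,0.2,0,0,0,0.8],
    [0.003,0,0.25,0,0,0,0.8],
    [0.003,0,0.28,0,0,0,0.8],
    [0.003,0,0.28,0,0,0,0.8],
    [0.003,0,0.28,0,0,0,0.8]
  ]
}}

```text
time: 7.77
ee_pos: [620.3, 86.2, -16.7]
tool_rot: [-0.0, 0.99, -0.14, 0.0]
wrist_force: [-0.7, 0.2, 0.1]
opening: 0.897
grasp_force: 0.0
```

Run:
```python
from h import *
state(); plate('wrist','blue',20); p,d,c=load('wrist'); cv2.imwrite('pics/w3.png',p)
for u in (240,245,250,385,390,395): print(u,[(v,world(c,u,v,d[v,u]).round(0).tolist()) for v in (234,245)])
```

```text
t 7.7667 tcp [620.3  86.2 -16.7] yaw -16.13 F [-0.7  0.2  0.1] op 0.897179021378327 gf 0.0
wrist blue [321. 242.] centre [628.6  83.1] size [39.2 54.4] yaw -16.45 z 20.5
240 [(234, [645.0, 128.0, 11.0]), (245, [642.0, 126.0, 22.0])]
245 [(234, [643.0, 127.0, 7.0]), (245, [638.0, 127.0, 14.0])]
250 [(234, [640.0, 126.0, 1.0]), (245, [633.0, 129.0, 1.0])]
385 [(234, [616.0, 45.0, 1.0]), (245, [608.0, 46.0, -1.0])]
390 [(234, [618.0, 43.0, 7.0]), (245, [615.0, 45.0, 14.0])]
395 [(234, [619.0, 40.0, 11.0]), (245, [618.0, 43.0, 22.0])]
```

View pics/w3.png

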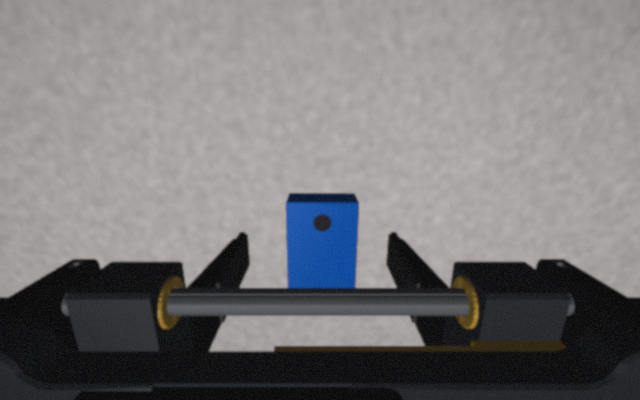

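The plate is between the fingers (plate cols 287–357, tips at 245 and 390), with the tips about 5 mm above the table. Closing.

Request:
{"op": "step_arm", "data": {
  "steps": [
    [0,0,0,0,0,0,-1],
    [0,0,0,0,0,0,-1],
    [0,0,0,0,0,0,-1],
    [0,0,0,0,0,0,-1],
    [0,0,0,0,0,0,-1],
    [0,0,0,0,0,0,-1],
    [0,0,0,0,0,0,-1],
    [0,0,0,0,0,0,-1]
  ],
  "newtons": 15
}}

```text
time: 8.48
ee_pos: [619.9, 86.2, -17.4]
tool_rot: [0.0, 0.99, -0.14, -0.0]
wrist_force: [-0.1, -0.8, 1.3]
opening: 0.417
grasp_force: 15.0
```

Request:
{"op": "step_arm", "data": {
  "steps": [
    [0,0,0,0,0,0,-1],
    [0,0,0,0,0,0,-1],
    [0,0,0,0,0,0,-1],
    [0,0,-0.15,0,0,0,-1],
    [0,0,-0.35,0,0,0,-1],
    [0,0,-0.6,0,0,0,-1],
    [0,0,-0.8,0,0,0,-1],
    [0,0,-0.8,0,0,0,-1]
  ]
}}

```text
time: 9.15
ee_pos: [622.4, 86.4, 108.6]
tool_rot: [-0.001, 0.99, -0.14, 0.004]
wrist_force: [1.4, 0.0, -1.2]
opening: 0.418
grasp_force: 15.0
```

Run:
```python
from h import *
state()
p,d,c=snap('wrist'); print(world(c,321,220,d[220,321]), d[220,321])
print(toolrel([579.7,-256,100])*150)
```

```text
t 9.15 tcp [622.4  86.4 108.6] yaw -16.13 F [ 1.4  0.  -1.2] op 0.4181132521391899 gf 14.999969154596329
[645.91583147  79.1530067  148.14478235] 163.16676
[ 55.15908187 340.42372768   5.36888041]
```

Request:
{"op": "step_arm", "data": {
  "steps": [
    [0.123,0.757,0,0,0,0,-1],
    [0.123,0.757,0,0,0,0,-1],
    [0.123,0.757,0,0,0,0,-1],
    [0.123,0.757,0,0,0,0,-1],
    [0.123,0.757,0,0,0,0,-1]
  ]
}}

```text
time: 9.62
ee_pos: [605.3, -29.5, 101.2]
tool_rot: [-0.0, 0.99, -0.142, -0.001]
wrist_force: [0.1, 0.6, -1.4]
opening: 0.418
grasp_force: 15.0
```

Request:
{"op": "step_arm", "data": {
  "steps": [
    [0.123,0.757,0,0,0,0,-1],
    [0.123,0.757,0,0,0,0,-1],
    [0.123,0.757,0,0,0,0,-1],
    [0.123,0.757,0,0,0,0,-1],
    [0.123,0.757,0,0,0,0,-1]
  ]
}}

```text
time: 10.03
ee_pos: [591.8, -142.5, 101.6]
tool_rot: [-0.0, 0.99, -0.141, -0.001]
wrist_force: [-0.7, 1.1, -2.0]
opening: 0.42
grasp_force: 15.0
```

Request:
{"op": "step_arm", "data": {
  "steps": [
    [0.123,0.757,0,0,0,-0.482,-1],
    [0.123,0.757,0,0,0,-0.482,-1],
    [0.123,0.757,0,0,0,-0.482,-1],
    [0.123,0.757,0,0,0,-0.482,-1],
    [0.123,0.757,0,0,0,-0.482,-1],
    [0.123,0.757,0,0,0,-0.482,-1],
    [0.123,0.757,0,0,0,-0.482,-1]
  ]
}}

```text
time: 10.62
ee_pos: [578.7, -254.4, 102.4]
tool_rot: [-0.0, 0.994, 0.11, -0.0]
wrist_force: [-0.5, -0.2, -1.0]
opening: 0.422
grasp_force: 15.0
```

Run:
```python
from h import *
state(); p,d,c=snap('wrist'); cv2.imwrite('pics/w4.png',p)
```

```text
t 10.6167 tcp [ 578.7 -254.4  102.4] yaw 12.68 F [-0.5 -0.2 -1. ] op 0.4217055480209242 gf 14.99987617135048
```

View pics/w4.png

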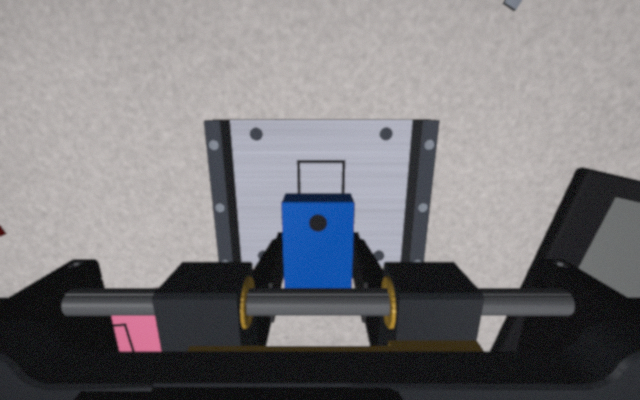

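The outline's far edge is at row 161 (cols 298–344). The held plate's far top edge is at about row 202 (cols 282–354), with the mark at (318,222).

Run:
```python
from h import *
p,d,c=load('wrist'); g=cv2.cvtColor(p,cv2.COLOR_BGR2GRAY).astype(float); hsv=cv2.cvtColor(p,cv2.COLOR_BGR2HSV)
o=monitor.get_obs(); q=o['tool_rot']; r=R.from_quat([q[1],q[2],q[3],q[0]]); T=np.array(o['ee_pos'])
rel=lambda W: r.inv().apply(W-T)
u0,v0,u1,v1=290,155,352,193; s=g[v0:v1,u0:u1]; m=s<np.median(s)-40; v,u=np.nonzero(m)
P=onplane(c,u+u0+0.,v+v0+0.,10); t=rel(P); print('outline n',len(t),'x max',np.percentile(t[:,0],[90,97,100]),'y ext',np.percentile(t[:,1],[0,3,97,100]))
L=t[t[:,1]<t[:,1].min()+4]; print('side slope deg',np.degrees(np.polyfit(L[:,0],L[:,1],1)[0]))
m=cv2.inRange(hsv,(105,100,120),(130,255,255)); m[:190]=0;m[287:]=0; v,u=np.nonzero(m); zt=np.median(world(c,u,v,d[v,u])[:,2]); print('plate top z',zt,len(u))
P=rel(onplane(c,u+0.,v+0.,zt)); print('plate x max',np.percentile(P[:,0],[97,100]),'y',np.percentile(P[:,1],[1,99]))
for y in (-15,0,15): print(y,P[abs(P[:,1]-y)<2,0].max())
rr=range(215,285,10); E=[[P[(v==k),1].min(),P[(v==k),1].max(),P[v==k,0].mean()] for k in rr]; E=np.array(E); print(E.round(1)); print('slope',np.degrees(np.polyfit(E[:,2],E[:,:2].mean(1),1)[0]))
bb=[(k,hsv[k,300].tolist()) for k in range(192,206)];print(bb)
```

```text
outline n 362 x max [38.45952786 38.47071222 38.47550611] y ext [-21.76407917 -21.54494489  24.18414511  24.63123464]
side slope deg 0.651520285265756
plate top z 140.26247420610702 5699
plate x max [34.29630042 35.42540354] y [-20.79744134  17.66322435]
-15 35.424206222985866
0 35.41941756146332
15 35.41462984261329
[[-20.9  17.8  28. ]
 [-21.1  17.5  22.2]
 [-21.3  17.6  16.3]
 [-20.9  17.8  10.2]
 [-21.1  18.    4. ]
 [-20.8  17.7  -2.3]
 [-21.   17.9  -8.7]]
slope -0.23804655547048437
[(192, [120, 27, 114]), (193, [118, 49, 89]), (194, [111, 111, 69]), (195, [108, 185, 58]), (196, [109, 209, 56]), (197, [112, 160, 59]), (198, [107, 204, 55]), (199, [111, 181, 55]), (200, [113, 189, 62]), (201, [110, 207, 90]), (202, [107, 220, 130]), (203, [108, 208, 162]), (204, [107, 221, 174]), (205, [108, 215, 180])]
```

Plate and outline agree in x. In y the plate needs +3 mm in tool axes, and the top view agrees. Lowering most of the way.

Request:
{"op": "step_arm", "data": {
  "steps": [
    [-0.002,0.02,0.15,0,0,0,-1],
    [-0.002,0.02,0.35,0,0,0,-1],
    [-0.002,0.02,0.5,0,0,0,-1],
    [-0.002,0.02,0.6,0,0,0,-1],
    [-0.002,0.02,0.6,0,0,0,-1],
    [-0.002,0.02,0.6,0,0,0,-1]
  ]
}}

```text
time: 11.17
ee_pos: [578.9, -258.4, 12.5]
tool_rot: [-0.0, 0.994, 0.111, -0.0]
wrist_force: [0.6, 0.1, -0.9]
opening: 0.422
grasp_force: 15.0
```

```bash
cat > held.py <<'E'
from h import *
state(); p,d,c=snap('wrist'); cv2.imwrite('pics/w5.png',p[130:300,200:440]); g=cv2.cvtColor(p,cv2.COLOR_BGR2GRAY); hsv=cv2.cvtColor(p,cv2.COLOR_BGR2HSV)
o=monitor.get_obs(); q=o['tool_rot']; r=R.from_quat([q[1],q[2],q[3],q[0]]); T=np.array(o['ee_pos']); rel=lambda W: r.inv().apply(W-T)
m=cv2.inRange(hsv,(105,100,120),(130,255,255)); m[287:]=0; v,u=np.nonzero(m); k=(d[v,u]<190); v,u=v[k],u[k]; zt=np.median(world(c,u,v,d[v,u])[:,2])
P=rel(onplane(c,u+0.,v+0.,zt)); print('plate top z',zt,'x max',P[:,0].max(),'y',np.percentile(P[:,1],[1,99]))
# dark line pixels on the bed
W=world(c,*np.meshgrid(np.arange(640.),np.arange(400.)),d); t=rel(W.reshape(-1,3)).reshape(W.shape)
k=(g<100)&(abs(W[...,2]-10)<4)&(abs(t[...,1])<32)&(t[...,0]>0)&(t[...,0]<45)&(hsv[...,1]<90)
v,u=np.nonzero(k); Q=rel(onplane(c,u+0.,v+0.,10)); print('line n',len(v))
if len(v): print('x',np.percentile(Q[:,0],[50,90,100]),'y',np.percentile(Q[:,1],[0,3,50,97,100]))
E
python3 held.py
```

```text
t 11.1667 tcp [ 578.9 -258.4   12.5] yaw 12.76 F [ 0.6  0.1 -0.9] op 0.42229324690075604 gf 14.99988779425621
plate top z 50.31152707251662 x max 35.11653729682636 y [-21.26874411  17.29916102]
line n 274
x [36.99440404 38.34870233 38.35157051] y [-25.28625054 -25.09871877  -3.02642814  19.08759327  19.677301  ]
```

Request:
{"op": "step_arm", "data": {
  "steps": [
    [0,-0.005,0.05,0,0,0,-1],
    [0,-0.005,0.09,0,0,0,-1],
    [0,-0.005,0.115,0,0,0,-1],
    [0,-0.005,0.115,0,0,0,-1],
    [0,-0.005,0.115,0,0,0,-1]
  ]
}}

```text
time: 11.63
ee_pos: [578.5, -258.7, -4.6]
tool_rot: [-0.0, 0.994, 0.111, -0.0]
wrist_force: [-0.1, -0.1, -1.0]
opening: 0.42
grasp_force: 15.0
```

```bash
python3 held.py; python3 -c "
import cv2; p=cv2.imread('pics/w5.png'); cv2.imwrite('pics/w5b.png',cv2.resize(p,None,fx=3,fy=3,interpolation=2))"
```

```text
t 11.6333 tcp [ 578.5 -258.7   -4.6] yaw 12.77 F [-0.1 -0.1 -1. ] op 0.41967832837805563 gf 14.99989315867424
plate top z 33.23823138198502 x max 35.33093940955248 y [-20.98569223  17.73909333]
line n 326
x [37.98262866 39.23231547 39.23396862] y [-25.44487768 -25.23852592  -7.64282197  19.48487904  19.68610672]
```

View pics/w5b.png

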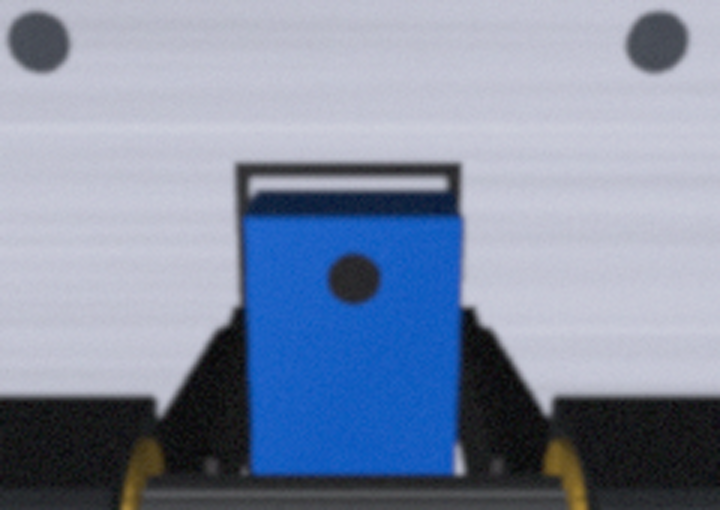

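The plate sits about 1 mm right of the outline and 0.6 mm short of it. I'll trim that and set it down.

Request:
{"op": "step_arm", "data": {
  "steps": [
    [0.004,-0.007,0,0,0,0,-1],
    [0.004,-0.007,0,0,0,0,-1],
    [0.004,-0.007,0.008,0,0,0,-1],
    [0.004,-0.007,0.014,0,0,0,-1],
    [0.004,-0.007,0.018,0,0,0,-1],
    [0.004,-0.007,0.018,0,0,0,-1]
  ]
}}

```text
time: 12.18
ee_pos: [578.9, -257.5, -7.3]
tool_rot: [0.0, 0.994, 0.111, -0.0]
wrist_force: [0.2, -0.4, -0.9]
opening: 0.415
grasp_force: 15.0
```

```bash
python3 held.py
```

```text
t 12.1833 tcp [ 578.9 -257.5   -7.3] yaw 12.78 F [ 0.2 -0.4 -0.9] op 0.41502721657333597 gf 14.999866336584091
plate top z 30.5504718767412 x max 35.397618236894445 y [-20.89353441  17.97048145]
line n 370
x [37.46898395 38.70550932 38.70789355] y [-24.15401767 -23.59027307  -1.73391806  20.56901773  21.12928217]
```

Aligned. Touch down and release.

Request:
{"op": "step_arm", "data": {
  "steps": [
    [0,0,0.003,0,0,0,-1],
    [0,0,0.005,0,0,0,-1],
    [0,0,0.005,0,0,0,-1],
    [0,0,0.005,0,0,0,0.4],
    [0,0,0.005,0,0,0,0.4],
    [0,0,0.005,0,0,0,0.4],
    [0,0,0.005,0,0,0,0.4],
    [0,0,0.005,0,0,0,0.4]
  ]
}}

```text
time: 12.9
ee_pos: [578.9, -257.5, -8.1]
tool_rot: [0.0, 0.994, 0.111, -0.0]
wrist_force: [-0.3, 0.3, -0.7]
opening: 0.686
grasp_force: 0.0
```

Request:
{"op": "step_arm", "data": {
  "steps": [
    [0,0,-0.1,0,0,0,0.4],
    [0,0,-0.3,0,0,0,0.4],
    [0,0,-0.55,0,0,0,0.4],
    [0,0,-0.8,0,0,0,0.4],
    [0,0,-1,0,0,0,0.4],
    [0,0,-1,0,0,0,0.4],
    [0,0,-1,0,0,0,0.4]
  ]
}}

```text
time: 13.48
ee_pos: [579.5, -257.8, 143.6]
tool_rot: [0.001, 0.994, 0.111, 0.001]
wrist_force: [-0.6, 0.5, 0.2]
opening: 0.701
grasp_force: 0.0
```

```bash
cat > seat.py <<'E'
from h import *
import sys
state(); plate('wrist',sys.argv[1],float(sys.argv[2])); p,d,c=load('wrist')
g=cv2.cvtColor(p,cv2.COLOR_BGR2GRAY); hsv=cv2.cvtColor(p,cv2.COLOR_BGR2HSV)
u,v=np.meshgrid(np.arange(640.),np.arange(400.)); W=onplane(c,u,v,10)
k=(g<105)&(hsv[...,1]<90)&(np.linalg.norm((W[...,:2]-[579.5,-257]),axis=-1)<50)&(v<225)
P=W[k][:,:2].astype(np.float32); print('outline',len(P),cv2.minAreaRect(P))
E
python3 seat.py blue 30; python3 -c "
from h import *
print(toolrel([529,268,140])*150)"
```

```text
t 13.4833 tcp [ 579.5 -257.8  143.6] yaw 12.79 F [-0.6  0.5  0.2] op 0.7005459759684566 gf 0.0
wrist blue [317. 191.] centre [ 579.7 -255.7] size [69.6 39.9] yaw 12.74 z 30.5
outline 284 ((580.5257568359375, -255.59852600097656), (73.46240997314453, 44.76518249511719), 12.13875675201416)
[  67.72003659 -523.40247876    1.80376411]
```

Blue is seated within 1 mm (centre 579.7,-255.7, yaw 12.74). Now the yellow.

Request:
{"op": "step_arm", "data": {
  "steps": [
    [0.113,-0.872,0,0,0,0,0.8],
    [0.113,-0.872,0,0,0,0,0.8],
    [0.113,-0.872,0,0,0,0,0.8],
    [0.113,-0.872,0,0,0,0,0.8],
    [0.113,-0.872,0,0,0,0,0.8]
  ]
}}

```text
time: 13.95
ee_pos: [565.7, -123.7, 140.6]
tool_rot: [-0.001, 0.994, 0.113, -0.001]
wrist_force: [-0.2, -0.8, 0.7]
opening: 0.895
grasp_force: 0.0
```

Request:
{"op": "step_arm", "data": {
  "steps": [
    [0.113,-0.872,0,0,0,0,0.8],
    [0.113,-0.872,0,0,0,0,0.8],
    [0.113,-0.872,0,0,0,0,0.8],
    [0.113,-0.872,0,0,0,0,0.8],
    [0.113,-0.872,0,0,0,0,0.8]
  ]
}}

```text
time: 14.37
ee_pos: [553.9, 6.2, 141.1]
tool_rot: [-0.0, 0.994, 0.113, -0.001]
wrist_force: [-0.0, 0.2, -0.8]
opening: 0.894
grasp_force: 0.0
```

Request:
{"op": "step_arm", "data": {
  "steps": [
    [0.113,-0.872,0,0,0,0,0.8],
    [0.113,-0.872,0,0,0,0,0.8],
    [0.113,-0.872,0,0,0,0,0.8],
    [0.113,-0.872,0,0,0,0,0.8],
    [0.113,-0.872,0,0,0,0,0.8]
  ]
}}

```text
time: 14.78
ee_pos: [542.1, 136.7, 141.3]
tool_rot: [0.0, 0.994, 0.112, -0.0]
wrist_force: [0.3, 0.0, 0.6]
opening: 0.9
grasp_force: 0.0
```

Request:
{"op": "step_arm", "data": {
  "steps": [
    [0.113,-0.872,0,0,0,-0.087,0.8],
    [0.113,-0.872,0,0,0,-0.087,0.8],
    [0.113,-0.872,0,0,0,-0.087,0.8],
    [0.113,-0.872,0,0,0,-0.087,0.8],
    [0.113,-0.872,0,0,0,-0.087,0.8],
    [0.113,-0.872,0,0,0,-0.087,0.8]
  ]
}}

```text
time: 15.28
ee_pos: [530.1, 265.7, 141.4]
tool_rot: [0.0, 0.988, 0.156, -0.0]
wrist_force: [-0.1, 0.0, 0.1]
opening: 0.897
grasp_force: 0.0
```

Run:
```python
from h import *
state(); plate('wrist','yel',10);
```

```text
t 15.2833 tcp [530.1 265.7 141.4] yaw 17.96 F [-0.1  0.   0.1] op 0.8970940158568221 gf 0.0
wrist yel [315. 187.] centre [529.9 269.7] size [69.9 39.8] yaw 18.36 z 10.5
wrist yel [286. 275.] centre [410.8 270.6] size [48.9 55. ] yaw -48.54 z 13.3
```

Request:
{"op": "step_arm", "data": {
  "steps": [
    [0.004,-0.016,0.2,0,0,0,0.8],
    [0.004,-0.016,0.45,0,0,0,0.8],
    [0.004,-0.016,0.65,0,0,0,0.8],
    [0.004,-0.016,0.8,0,0,0,0.8],
    [0.004,-0.016,0.8,0,0,0,0.8],
    [0.004,-0.016,0.8,0,0,0,0.8]
  ]
}}

```text
time: 15.83
ee_pos: [529.5, 268.3, 21.6]
tool_rot: [0.0, 0.988, 0.155, -0.001]
wrist_force: [-0.4, 0.4, 0.3]
opening: 0.899
grasp_force: 0.0
```

Run:
```python
from h import *
state(); tip(); plate('wrist','yel',10);
```

```text
t 15.8333 tcp [529.5 268.3  21.6] yaw 17.88 F [-0.4  0.4  0.3] op 0.8992469487301291 gf 0.0
tip z [43.5 44.  44.3 44.7] px 248 245 xy [535.7 231.7  44.3] minus tcp [  5.6 -37.2  21.5]
wrist yel [318. 226.] centre [530.1 269.7] size [70.  39.8] yaw 18.28 z 10.5
wrist yel [271. 338.] centre [426.7 280.8] size [25.8 59.6] yaw -64.24 z 13.0
```

Request:
{"op": "step_arm", "data": {
  "steps": [
    [0.003,0,0.1,0,0,-0.006,0.8],
    [0.003,0,0.2,0,0,-0.006,0.8],
    [0.003,0,0.25,0,0,-0.006,0.8],
    [0.003,0,0.262,0,0,-0.006,0.8],
    [0.003,0,0.262,0,0,-0.006,0.8]
  ]
}}

```text
time: 16.35
ee_pos: [529.9, 270.3, -16.7]
tool_rot: [-0.0, 0.987, 0.159, 0.0]
wrist_force: [0.5, -0.0, 0.4]
opening: 0.898
grasp_force: 0.0
```

Request:
{"op": "step_arm", "data": {
  "steps": [
    [0,0,0,0,0,0,-1],
    [0,0,0,0,0,0,-1],
    [0,0,0,0,0,0,-1],
    [0,0,0,0,0,0,-1],
    [0,0,0,0,0,0,-1],
    [0,0,0,0,0,0,-1],
    [0,0,0,0,0,0,-1],
    [0,0,0,0,0,0,-1]
  ],
  "newtons": 15
}}

```text
time: 17.02
ee_pos: [529.5, 270.3, -17.3]
tool_rot: [0.0, 0.987, 0.16, -0.0]
wrist_force: [0.1, -0.1, 1.2]
opening: 0.417
grasp_force: 15.0
```

Request:
{"op": "step_arm", "data": {
  "steps": [
    [0,0,0,0,0,0,-1],
    [0,0,0,0,0,0,-1],
    [0,0,0,0,0,0,-1],
    [0,0,-0.15,0,0,0,-1],
    [0,0,-0.35,0,0,0,-1],
    [0,0,-0.6,0,0,0,-1],
    [0,0,-0.8,0,0,0,-1],
    [0,0,-0.8,0,0,0,-1]
  ]
}}

```text
time: 17.68
ee_pos: [531.8, 271.3, 108.3]
tool_rot: [-0.001, 0.987, 0.16, 0.004]
wrist_force: [1.6, -0.5, 0.2]
opening: 0.416
grasp_force: 15.0
```

Run:
```python
from h import *
state(); print(toolrel([578.9,-257.5,100])*150)
```

```text
t 17.6833 tcp [531.8 271.3 108.3] yaw 18.37 F [ 1.6 -0.5  0.2] op 0.41646375483572795 gf 14.999891370534897
[-122.03562966  516.69633507    7.10782036]
```

Held (opening 0.417, 15 N). Carrying it to the fixture.

Request:
{"op": "step_arm", "data": {
  "steps": [
    [-0.199,0.861,0,0,0,0,-1],
    [-0.199,0.861,0,0,0,0,-1],
    [-0.199,0.861,0,0,0,0,-1],
    [-0.199,0.861,0,0,0,0,-1],
    [-0.199,0.861,0,0,0,0,-1]
  ]
}}

```text
time: 18.1
ee_pos: [542.1, 136.1, 102.4]
tool_rot: [0.0, 0.987, 0.158, -0.0]
wrist_force: [0.1, 0.7, 0.2]
opening: 0.418
grasp_force: 15.0
```

Request:
{"op": "step_arm", "data": {
  "steps": [
    [-0.199,0.861,0,0,0,0,-1],
    [-0.199,0.861,0,0,0,0,-1],
    [-0.199,0.861,0,0,0,0,-1],
    [-0.199,0.861,0,0,0,0,-1],
    [-0.199,0.861,0,0,0,0,-1]
  ]
}}

```text
time: 18.52
ee_pos: [554.6, 5.4, 102.3]
tool_rot: [-0.0, 0.987, 0.158, -0.0]
wrist_force: [-0.5, 0.4, 0.1]
opening: 0.419
grasp_force: 15.0
```

Request:
{"op": "step_arm", "data": {
  "steps": [
    [-0.199,0.861,0,0,0,0,-1],
    [-0.199,0.861,0,0,0,0,-1],
    [-0.199,0.861,0,0,0,0,-1],
    [-0.199,0.861,0,0,0,0,-1],
    [-0.199,0.861,0,0,0,0,-1]
  ]
}}

```text
time: 18.93
ee_pos: [567.1, -125.8, 102.3]
tool_rot: [-0.0, 0.987, 0.159, -0.0]
wrist_force: [-0.6, 1.3, -0.9]
opening: 0.424
grasp_force: 15.0
```

Request:
{"op": "step_arm", "data": {
  "steps": [
    [-0.199,0.861,0,0,0,0.094,-1],
    [-0.199,0.861,0,0,0,0.094,-1],
    [-0.199,0.861,0,0,0,0.094,-1],
    [-0.199,0.861,0,0,0,0.094,-1],
    [-0.199,0.861,0,0,0,0.094,-1],
    [-0.199,0.861,0,0,0,0.094,-1],
    [-0.199,0.861,0,0,0,0.094,-1]
  ]
}}

```text
time: 19.52
ee_pos: [579.2, -254.7, 102.6]
tool_rot: [-0.0, 0.994, 0.112, -0.0]
wrist_force: [-0.6, -0.1, -0.4]
opening: 0.417
grasp_force: 15.0
```

```bash
cat > held2.py <<'E'
from h import *
state(); p,d,c=snap('wrist'); cv2.imwrite('pics/w6.png',cv2.resize(p[130:300,200:440],None,fx=3,fy=3,interpolation=2)); hsv=cv2.cvtColor(p,cv2.COLOR_BGR2HSV)
o=monitor.get_obs(); q=o['tool_rot']; r=R.from_quat([q[1],q[2],q[3],q[0]]); T=np.array(o['ee_pos']); rel=lambda W: r.inv().apply(W-T)
g=cv2.cvtColor(p,cv2.COLOR_BGR2GRAY)
for n,lo,hi in(('yel',(20,100,110),(35,255,255)),('blue',(105,100,120),(130,255,255))):
    m=cv2.inRange(hsv,lo,hi); m[287:]=0; m[:,:250]=0; m[:,390:]=0; v,u=np.nonzero(m)
    if len(v)<30: print(n,'hidden',len(v)); continue
    zt=np.median(world(c,u,v,d[v,u])[:,2]) if n=='yel' else 30.
    P=rel(onplane(c,u+0.,v+0.,zt)); print(n,len(v),'top z',zt,'x max',np.percentile(P[:,0],99.8),'y',np.percentile(P[:,1],[1,99]),np.percentile(P[:,1],[1,99]).mean())
W=world(c,*np.meshgrid(np.arange(640.),np.arange(400.)),d); t=rel(W.reshape(-1,3)).reshape(W.shape)
k=(g<100)&(abs(W[...,2]-10)<4)&(abs(t[...,1])<32)&(t[...,0]>0)&(t[...,0]<45)&(hsv[...,1]<90)
v,u=np.nonzero(k); Q=rel(onplane(c,u+0.,v+0.,10)); print('line n',len(v))
if len(v)>20: print('x',Q[:,0].max(),'y',np.percentile(Q[:,1],[0,3,97,100]),np.percentile(Q[:,1],[0,3,97,100]).mean())
E
python3 held2.py
```

```text
t 19.5167 tcp [ 579.2 -254.7  102.6] yaw 12.85 F [-0.6 -0.1 -0.4] op 0.41713690672867343 gf 15.000072419643402
yel 5689 top z 130.39965923641682 x max 34.81736743944601 y [-21.19078493  17.8203768 ] -1.6852040658898026
blue 1096 top z 30.0 x max 34.28799618442147 y [-18.48042498  20.36079647] 0.9401857451189404
line n 185
x 37.465256429300936 y [-21.58633218 -21.46092159  23.20394618  23.53241748] 0.9222774713804478
```

Request:
{"op": "step_arm", "data": {
  "steps": [
    [0,0.0135,0.15,0,0,0,-1],
    [0,0.0135,0.3,0,0,0,-1],
    [0,0.0135,0.42,0,0,0,-1],
    [0,0.0135,0.52,0,0,0,-1],
    [0,0.0135,0.52,0,0,0,-1],
    [0,0.0135,0.52,0,0,0,-1]
  ]
}}

```text
time: 20.07
ee_pos: [579.5, -258.1, 24.6]
tool_rot: [-0.0, 0.994, 0.111, -0.0]
wrist_force: [0.1, -0.5, -0.5]
opening: 0.421
grasp_force: 15.0
```

```bash
python3 held2.py
```

```text
t 20.0667 tcp [ 579.5 -258.1   24.6] yaw 12.8 F [ 0.1 -0.5 -0.5] op 0.42091653033081844 gf 15.000004470348358
yel 5709 top z 52.453071034096794 x max 34.54865243208919 y [-21.54715203  17.55722802] -1.9949620048251706
blue 370 top z 30.0 x max 34.20642893025517 y [-22.30848535  16.5290116 ] -2.8897368705322215
line n 292
x 37.87346294941024 y [-25.30184784 -25.1047681   19.51967384  19.70615411] -2.7951969992042667
```

View pics/w6.png

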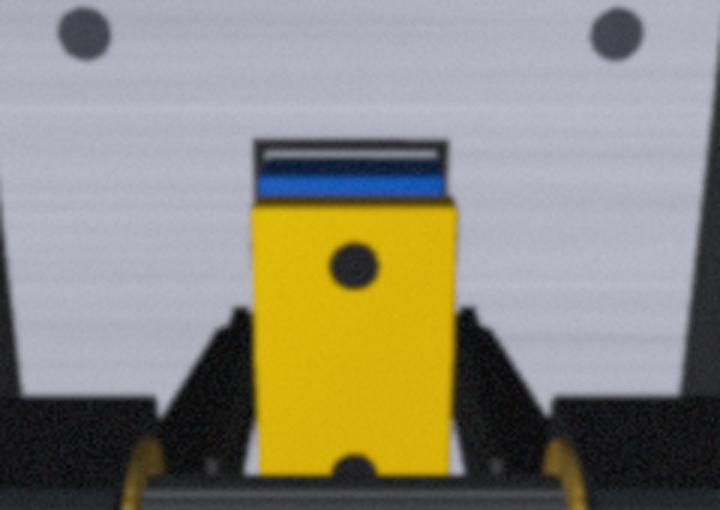

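The yellow is above the blue and parallel to it. It needs −0.9 mm in y and 12 mm down.

Request:
{"op": "step_arm", "data": {
  "steps": [
    [-0.001,-0.006,0.02,0,0,0,-1],
    [-0.001,-0.006,0.04,0,0,0,-1],
    [-0.001,-0.006,0.06,0,0,0,-1],
    [-0.001,-0.006,0.062,0,0,0,-1],
    [-0.001,-0.006,0.062,0,0,0,-1],
    [-0.001,-0.006,0.062,0,0,0,-1]
  ]
}}

```text
time: 20.62
ee_pos: [579.1, -258.8, 15.5]
tool_rot: [0.0, 0.994, 0.111, 0.0]
wrist_force: [0.3, 0.5, -0.4]
opening: 0.418
grasp_force: 15.0
```

```bash
python3 held2.py
```

```text
t 20.6167 tcp [ 579.1 -258.8   15.5] yaw 12.72 F [ 0.3  0.5 -0.4] op 0.41799110900288067 gf 14.999825656414032
yel 5729 top z 43.34384768667245 x max 34.8094009666426 y [-21.15288336  18.05942006] -1.5467316491739709
blue 258 top z 30.0 x max 35.505420181283725 y [-22.34801422  16.256288  ] -3.0458631114857067
line n 253
x 38.706268849226355 y [-26.02607886 -24.98145158  19.12573566  19.31894281] -3.14071299007076
```

Request:
{"op": "step_arm", "data": {
  "steps": [
    [0.004,-0.009,0,0,0,0,-1],
    [0.004,-0.009,0,0,0,0,-1],
    [0.004,-0.009,0.005,0,0,0,-1],
    [0.004,-0.009,0.01,0,0,0,-1],
    [0.004,-0.009,0.013,0,0,0,-1],
    [0.004,-0.009,0.013,0,0,0,-1]
  ]
}}

```text
time: 21.17
ee_pos: [579.3, -257.2, 13.3]
tool_rot: [-0.0, 0.994, 0.111, -0.0]
wrist_force: [-0.7, -0.4, -0.7]
opening: 0.419
grasp_force: 15.0
```

```bash
python3 held2.py
```

```text
t 21.1667 tcp [ 579.3 -257.2   13.3] yaw 12.72 F [-0.7 -0.4 -0.7] op 0.41933964437628624 gf 15.00000312924385
yel 5711 top z 41.1405567119241 x max 34.81438365428195 y [-20.96682184  18.13612859] -1.41534662438937
blue 126 top z 30.0 x max 34.82578246389103 y [-19.93344073  17.06640864] -1.4335160453483677
line n 359
x 38.505933491293625 y [-23.96859814 -23.32335955  20.96799473  21.20354453] -1.2801046100101212
```

Aligned within 0.2 mm with about 0.7 mm to go. Set down, release, retreat.

Request:
{"op": "step_arm", "data": {
  "steps": [
    [0,0,0.003,0,0,0,-1],
    [0,0,0.006,0,0,0,-1],
    [0,0,0.007,0,0,0,-1],
    [0,0,0.007,0,0,0,-1],
    [0,0,0.007,0,0,0,0.4],
    [0,0,0.007,0,0,0,0.4],
    [0,0,0.007,0,0,0,0.4],
    [0,0,0.007,0,0,0,0.4]
  ]
}}

```text
time: 21.88
ee_pos: [579.3, -257.3, 12.3]
tool_rot: [0.0, 0.994, 0.111, -0.0]
wrist_force: [-0.2, 0.1, 0.3]
opening: 0.641
grasp_force: 0.0
```

Request:
{"op": "step_arm", "data": {
  "steps": [
    [0,0,0,0,0,0,0.4],
    [0,0,-0.1,0,0,0,0.4],
    [0,0,-0.3,0,0,0,0.4],
    [0,0,-0.55,0,0,0,0.4],
    [0,0,-0.8,0,0,0,0.4],
    [0,0,-1,0,0,0,0.4],
    [0,0,-1,0,0,0,0.4],
    [0,0,-1,0,0,0,0.4]
  ]
}}

```text
time: 22.55
ee_pos: [579.8, -257.5, 164.0]
tool_rot: [0.001, 0.994, 0.111, 0.001]
wrist_force: [0.0, 0.6, -0.3]
opening: 0.703
grasp_force: 0.0
```

```bash
python3 seat.py yel 40
python3 - <<'E'
from h import *
p,d,c=load('wrist'); s,_,_=snap('side')
a=cv2.resize(p[110:270,230:410],None,fx=2.2,fy=2.2); b=cv2.resize(s[80:150,285:370],None,fx=4.6,fy=4.6)
h=max(a.shape[0],b.shape[0]); o=np.zeros((h,a.shape[1]+b.shape[1],3),np.uint8); o[:a.shape[0],:a.shape[1]]=a; o[:b.shape[0],a.shape[1]:]=b; print(o.shape); cv2.imwrite('pics/fin.png',o)
E
```

```text
t 22.55 tcp [ 579.8 -257.5  164. ] yaw 12.73 F [ 0.   0.6 -0.3] op 0.7026499776239832 gf 0.0
wrist yel [317. 190.] centre [ 578.7 -255.9] size [69.6 39.9] yaw 12.68 z 40.6
outline 249 ((580.135009765625, -255.6118927001953), (73.879150390625, 43.888309478759766), 12.711979866027832)
(352, 787, 3)
```

View pics/fin.png

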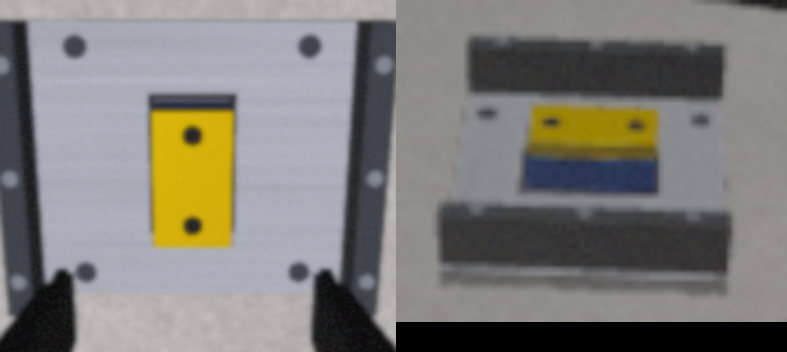

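The yellow sits squarely on the blue inside the outline, top at 40.6 mm, gripper clear. Handing in.

```bash
python3 -c "
from station import sign_off
print(sign_off())"
```

```text
the job is handed in; nothing more can be done
None
```

The blue (20 mm) and yellow (10 mm) spacers are stacked on the aluminium fixture's outline, measured within about 1 mm of centre and level with the rail tops, and I never gripped or moved the red one; the job was handed in at about 22.6 s, with no verdict shown.

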